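# Check a chopping board with a ball-head moisture meter

## Task

Find out whether the chopping board is dry enough to oil: pick up the moisture meter that lies beside it and set its ball tip on the pencilled cross on the board (not on the cup ring or the knife scar), with the meter upright, square to the wood, and pressed so lightly that the sprung ball goes about half way in. Finish while still holding the meter there, gripped and still, and leave everything else standing where it is.

Things in the scene. Friction and masses are not known exactly. Their poses are not given: they have to be found in the camera images.
- meter: Hand-held moisture meter, 220 g: grey plastic box 150 mm long (its x), 40 mm wide (y), 32 mm thick (z), green display on the +z face; at the +x end a steel ball 24 mm in diameter on a short sprung neck. Starts lying on the worktop, display up, ball pointing roughly to the robot's left (+y). Origin: centre of the box's back (its underside as it lies); +x to the ball, +z out of the display.
- meter_mid (a point): Middle of the meter's box, 16 mm above the body's origin along its z; axes as meter. The box's long axis runs through it.
- ball_tip (a point): Foremost point of the steel ball, on the box's long axis; 122 mm from meter_mid along the meter's +x while the spring is relaxed, less by the joint's value when pressed.
- ball_head (a joint): How far the sprung ball is pressed into the meter, m: 0 relaxed, 0.008 fully in (hard stop). The spring takes 0.6 N to start and 0.6 N more for each mm: 3 N half way, 5.4 N fully in.
- board: Wooden chopping board of light and darker staves, 220 mm (its x) by 300 mm (its y), 40 mm high, heavy and standing on rubber feet: it does not slide. Lies level to the left of the meter. Origin: centre of its underside, z up; the top is 40 mm above.
- cross_mid (a point): The spot to test: centre of the pencilled cross (X of two dark lines 44 mm long) on top of the board. z up.
- cup_ring: Brown ring stain 60 mm across on the board, not the spot. Origin at its centre, on the board's top.
- knife_scar: Brown slanting knife scar 70 mm long on the board, not the spot. Origin at its middle, on the board's top.
- sanding_block: Loose bystander: cork sanding block 65 x 110 x 35 mm, beyond the board. Origin: centre of the underside.
- oil_brush: Loose bystander: flat brush lying on the worktop beyond the meter, about 30 mm high. Origin: underside.
- oil_bottle: Loose bystander: brown bottle 190 mm tall, 64 mm across, beyond the gap between the board and the meter. Origin: centre of the underside.
- mug: Loose bystander: white mug 95 mm tall, 82 mm across, beyond the board to the left. Origin: centre of the underside.
- jar: Loose bystander: glass jar 130 mm tall, 84 mm across, left of the board. Origin: centre of the underside.
- pepper_mill: Loose bystander: dark wooden pepper mill 162 mm tall, 56 mm across, beyond the meter. Origin: centre of the underside.
- wax_tin: Loose bystander: flat metal tin 76 mm across, 26 mm high, nearer the robot than the meter and the board. Origin: centre of the underside.

How it is judged:
By the outcome, as a careful person would: the job done as asked, in the order asked, and still so for the second after the job is handed in, while the arm keeps its last pose, push and grip.
It also fails if it takes over 50 s, if anything falls off the work surface, if the arm or the gripper's body presses on something with over 40 N, if the wrist force passes 120 N, or if a joint passes its speed limit or range.

## Robot

A 7-joint arm with a two-finger parallel gripper is mounted at the origin on the work surface. World frame = base frame: x ahead of the robot, y to its left, z up, the work surface at z = 0. Lengths are in m, angles in rad, forces in N, time in s.
With the tool pointing down it reaches from about 0.425 to 0.925 m from the base axis. Payload 6.8 kg.
Tool frame: the origin (TCP) lies at the very end of the fingers, on their centre line; the grasp point (between the pads) lies behind it (grasp_offset is the z of the grasp point in the tool frame, in m); z points along the fingers, y is the line along which they close (so a half turn about z gives the same grasp; the last joint's range is limited). The gripper opens to 85 mm and grips with 20 to 120 N. Pads are 22 mm wide; open, the fingers measure 114 mm over their backs; the gripper's body (76 mm by 85 mm) begins 54 mm behind the grasp point. The pads swing forward as they close: fully open they stand 13 mm farther back than shut.
Start: joints at [-0.108, 0.477, 0.022, 1.555, -0.011, 1.109, -0.083], TCP at [0.675, 0, 0.231] pointing down, gripper open.
Joint ranges: [-2.96, 2.96], [-0.34, 2.1], [-1.41, 1.46], [0.24, 2.44], [-1.37, 4.51], [0.17, 1.92], [-2.96, 2.96]. Speed limits (rad/s): [2.39, 2.39, 3.14, 3.14, 3.14, 3.14, 3.14].

## Interface

Orientations are given as [roll, pitch, yaw] about the fixed x, y, z axes, in that order (R = Rz(yaw) Ry(pitch) Rx(roll)).
In Python, from station import * gives the robot as it stands.
- The arm moves only by the shell command python3 -m crank 'ROWS' [FORCE]. ROWS is JSON, a list of rows, each an object of numbers: "claw": the opening, from 0 (shut) to 1 (fully open); "tx", "ty", "tz": the shift along the tool's x, y, z in m; "ax", "ay", "az": the turn, a rotation vector about the tool's x, y, z in degrees. A call has 1 to 8 rows; each row shifts and turns the commanded pose from where the row before left it, along the tool's axes as they then stand; what a row does not reach is not made up. A row lasts 1/8 s, in which the tool goes at most 62.5 mm and 10.7 degrees, less where a joint would pass 70% of its speed; a pose out of reach is approached as far as the arm can. A call with a gripper value outside its range is refused whole. The fingers move at their own pace and stop on an object; FORCE is the grip in N (left out, the last holds). Time passes only in rows, so rows that do not move let the fingers close. It gives the time, the measured TCP pose, the force, the opening and the grip force at its end, in the units of the state.
- get_obs(): the state, without advancing time (a new reading comes with each control period).
- capture(name): name is "scene" or "side" or "wrist"; returns the picture (400x640x3 uint8, blue, green, red); there is no depth.
- get_calibration(name): a dict with "vfov" (degrees; the focal length in pixels is half the picture's height over the tangent of half this angle, whatever the lens; pixels are square), "cx", "cy" (the principal point, pixels), "view" (4x4, takes a point from world to camera coordinates); the wrist camera has in their place "mount" (4x4, takes a point from camera to tool coordinates, whose origin is the TCP and whose axes are the flange's). Camera axes: x right, y down, z forward; pixel columns grow to the right and rows downward; lengths in m; the calibration is good to about 2 mm. A picture is of the moment at which its call begins: read the wrist's pose just before it. get_calibration takes no time and is no camera call.
- hand_in(): hands the job in; it is judged then, once.
Trained networks look in the newest picture that a camera, given by its name, has taken for a name from the list of things; names that differ only in an ending like _2 or _b are one class to them, and where a whole thing is asked for, a point or a joint stands for the part that bears it (a point fixed in the world has none). Each returns a list of dicts, best first, with "p" (0 to 1); they miss things now and then, are a little off and sometimes report something else, mostly with a low value. They report only what shows in the picture. A call takes as long as a camera call.
- spot_in(camera, query): "bbox" ([left, top, width, height] in pixels, round what is visible of it).
- regions_of(camera, query): "mask" (400x640 bool, what is visible of it) and "bbox" ([left, top, width, height] in pixels, round what is visible of it).
- landmark_of(camera, query): "location" ([column, row] in pixels: a listed point, or the origin of a listed thing).
The state is a dict: "t": time; "joints": joint angles; "qd": joint speeds; "joint_efforts": joint torques, N m; "ee_pos": TCP position; "orientation": TCP orientation; "contact_force": force on the tool from outside, world axes, zero at the start; "moment": the same for the moment, N m; "opening": finger opening in m; "finger_force": force on a finger pad.
Only numpy, scipy, OpenCV 4.12 (cv2) and the standard library are available. Lean on these libraries where they do the work, as an engineer would, in place of code of your own. Each camera call takes 0.05 s, during which the arm holds its last target. There are 200 camera calls.

## Working session

There is one attempt and no reset: what is moved stays moved. The work goes in short steps, Python scripts to look and compute and a shell command to move; the robot and the scene stay as the last step left them, time stands still between calls to the robot, and variables do not carry over. Pictures are saved under pics/ and viewed, at most 10 in all, crops included, and the job is handed in when it is done.

```bash
mkdir -p pics; ls
python3 - <<'E'
from station import *
import cv2,numpy as np
o=get_obs(); print({k:np.round(v,3) for k,v in o.items()})
for c in("scene","side","wrist"):
    im=capture(c); cv2.imwrite(f"pics/{c}0.png",im)
    k=get_calibration(c); print(c,{a:np.round(b,3).tolist() for a,b in k.items()})
    for q in("meter_mid","ball_tip","meter","cross_mid","cup_ring","knife_scar","board","oil_bottle","pepper_mill","wax_tin","oil_brush"):
        r=landmark_of(c,q); print(q,[(np.round(x["location"]).tolist(),round(x["p"],2)) for x in r[:2]])
E
```

```text
pics
{'t': np.float64(0.0), 'joints': array([-0.108,  0.478,  0.022,  1.556, -0.012,  1.109, -0.083]), 'qd': array([ 0.001, -0.002,  0.001, -0.001, -0.   ,  0.001,  0.001]), 'joint_efforts': array([-1.0000e-03, -5.9644e+01,  1.6080e+00, -2.8119e+01,  1.2000e-02,
        9.0000e-03,  0.0000e+00]), 'ee_pos': array([ 0.674, -0.   ,  0.23 ]), 'orientation': array([-3.14 ,  0.   ,  1.571]), 'contact_force': array([0.314, 0.18 , 0.114]), 'moment': array([ 0.008,  0.005, -0.003]), 'finger_force': np.float64(0.0), 'opening': np.float64(0.086)}
scene {'vfov': 43.914, 'cx': 320.267, 'cy': 197.631, 'view': [[0.638, 0.77, -0.012, -0.422], [0.478, -0.407, -0.779, -0.197], [-0.604, 0.491, -0.627, 1.566], [0.0, 0.0, 0.0, 1.0]]}
meter_mid [([208.0, 249.0], 0.96)]
ball_tip [([237.0, 216.0], 0.6), ([220.0, 320.0], 0.34)]
meter [([208.0, 254.0], 0.94), ([373.0, 243.0], 0.55)]
cross_mid []
cup_ring [([361.0, 162.0], 0.48)]
knife_scar []
board [([334.0, 182.0], 0.78)]
oil_bottle [([340.0, 279.0], 0.92)]
pepper_mill []
wax_tin [([213.0, 209.0], 0.86), ([206.0, 248.0], 0.69)]
oil_brush [([220.0, 322.0], 0.
[... 367 characters left out ...]
], 0.6), ([344.0, 140.0], 0.43)]
knife_scar []
board [([343.0, 250.0], 0.57)]
oil_bottle [([252.0, 180.0], 0.6)]
pepper_mill [([261.0, 142.0], 0.82)]
wax_tin [([344.0, 141.0], 0.66), ([384.0, 166.0], 0.61)]
oil_brush [([288.0, 125.0], 0.63)]
wrist {'vfov': 70.989, 'cx': 319.901, 'cy': 199.889, 'mount': [[0.001, -0.963, -0.27, 0.068], [1.0, 0.0, 0.0, -0.0], [-0.0, -0.27, 0.963, -0.142], [0.0, 0.0, 0.0, 1.0]]}
meter_mid []
ball_tip [([158.0, 246.0], 0.88)]
meter []
cross_mid []
cup_ring []
knife_scar [([168.0, 95.0], 0.58)]
board [([165.0, 12.0], 0.76)]
oil_bottle [([386.0, 200.0], 0.86)]
pepper_mill [([383.0, 303.0], 0.57), ([163.0, 248.0], 0.35)]
wax_tin [([120.0, 255.0], 0.72)]
oil_brush []
```

View pics/scene0.png

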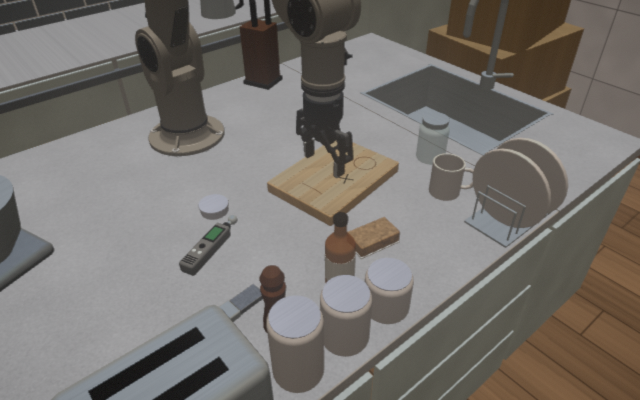

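View pics/side0.png

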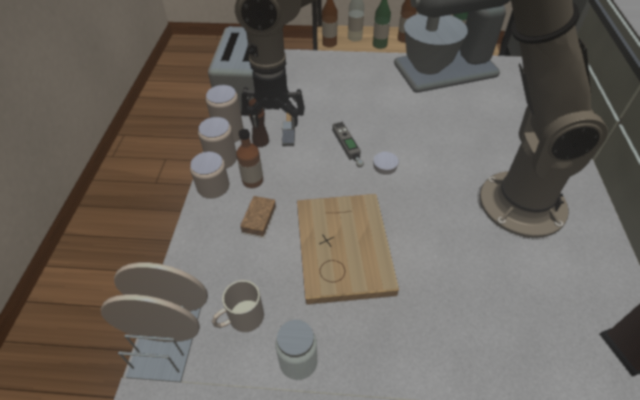

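View pics/wrist0.png

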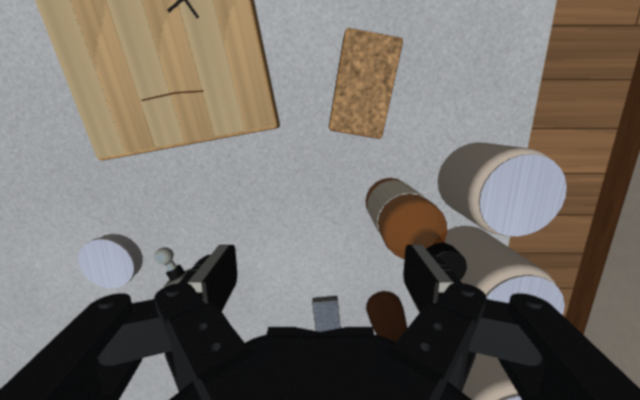

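```bash
cat > h.py <<'E'
from station import *
import numpy as np, cv2
from scipy.spatial.transform import Rotation as R
def pose():
    o=get_obs(); return np.array(o["ee_pos"]),R.from_euler("xyz",o["orientation"]).as_matrix()
def view(c,p=None):
    k=get_calibration(c)
    if c!="wrist": return np.array(k["view"]),k
    T=np.eye(4); T[:3,3],T[:3,:3]=p
    return np.linalg.inv(T@np.array(k["mount"])),k
def onplane(c,uv,z,p=None):
    V,k=view(c,p); f=200/np.tan(np.radians(k["vfov"])/2)
    d=V[:3,:3].T@np.array([(uv[0]-k["cx"])/f,(uv[1]-k["cy"])/f,1]); o=-V[:3,:3].T@V[:3,3]
    return np.round(o+d*(z-o[2])/d[2],4)
def proj(c,X,p=None):
    V,k=view(c,p); f=200/np.tan(np.radians(k["vfov"])/2)
    q=V[:3,:3]@X+V[:3,3]; return np.round([k["cx"]+f*q[0]/q[2],k["cy"]+f*q[1]/q[2]],1)
E
python3 - <<'E'
from h import *
import station; print([a for a in dir(station) if a[0]!="_"])
try: print("go",grasp_offset)
except Exception as e: print(e)
print(get_obs()["t"])
p=pose()
S=lambda n,c,uv,z: print(n,c,onplane(c,uv,z,p))
S("mid","scene",(208,249),.016);S("mid","side",(344,141),.016)
S("tip","scene",(233,220),.016);S("tip","side",(359,164),.016);S("tip","wrist",(160,250),.016)
S("cross","side",(326,241),.04);S("cross","scene",(347,179),.04)
S("ring","side",(332,271),.04);S("scar","side",(338,212),.04)
S("bottle","side",(252,180),0);S("bottle","scene",(340,279),0);S("mill","side",(261,142),0)
S("brush","side",(288,125),0);S("tin","side",(386,166),0);S("jar","side",(297,365),0);S("mug","side",(241,318),0);S("cork","side",(257,222),0)
E
```

```text
['Unreachable', 'capture', 'get_calibration', 'get_obs', 'grasp_offset', 'hand_in', 'landmark_of', 'regions_of', 'spot_in']
go -0.0187
1.8
mid scene [ 0.5091 -0.2096  0.016 ]
mid side [ 0.506 -0.208  0.016]
tip scene [ 0.4598 -0.1116  0.016 ]
tip side [ 0.457  -0.1098  0.016 ]
tip wrist [ 0.4521 -0.1053  0.016 ]
cross side [0.5351 0.1926 0.04  ]
cross scene [0.5404 0.1931 0.04  ]
ring side [0.5148 0.2789 0.04  ]
scar side [0.5097 0.0969 0.04  ]
bottle side [ 0.7701 -0.0386  0.    ]
bottle scene [ 0.7641 -0.0281 -0.    ]
mill side [ 0.7702 -0.2039  0.    ]
brush side [ 0.6941 -0.2915 -0.    ]
tin side [ 0.3751 -0.1226  0.    ]
jar side [0.5775 0.4949 0.    ]
mug side [0.7196 0.3959 0.    ]
cork side [0.7293 0.115  0.    ]
```

```bash
python3 -m crank '[{"tx":-0.053,"ty":-0.028},{"tx":-0.053,"ty":-0.028},{"tx":-0.053,"ty":-0.028},{"tx":-0.053,"ty":-0.028},{"tx":-0.05,"ty":-0.028},{"az":-9},{"az":-9},{"az":-8}]'
python3 - <<'E'
from h import *
import time
p=pose(); im=capture("wrist"); cv2.imwrite("pics/wrist1.png",im); print(p)
for q,z in(("meter_mid",.016),("ball_tip",.016),("meter",0)):
    r=landmark_of("wrist",q); print(q,[(np.round(x["location"],1),round(x["p"],2),onplane("wrist",x["location"],z,p)) for x in r[:2]])
r=regions_of("wrist","meter")
if r:
    m=r[0]["mask"].astype(np.uint8); print(r[0]["p"],r[0]["bbox"],cv2.minAreaRect(cv2.findNonZero(m)))
print(get_obs()["t"])
E
```

```text
(array([6.75007464e-01, 1.49012889e-05, 2.31300380e-01]), array([[-1.31525669e-05,  1.00000000e+00, -1.36726359e-05],
       [ 1.00000000e+00,  1.31527053e-05,  1.01275646e-05],
       [ 1.01277444e-05, -1.36725027e-05, -1.00000000e+00]]))
meter_mid [(array([383.9, 305.6]), 0.22, array([ 0.7698, -0.1951,  0.016 ]))]
ball_tip [(array([160.7, 246.7]), 0.83, array([ 0.4539, -0.1003,  0.016 ]))]
meter [(array([117.8, 257.2]), 0.23, array([ 0.3785, -0.1246,  0.    ]))]
0.59 [152.5, 247.4, 34.9, 36.1] ((171.08444213867188, 263.7279968261719), (39.07286834716797, 28.06300163269043), 69.67686462402344)
2.05invalid input at $[0]: expected keys claw, tx, ty, tz, ax, ay, az
```

View pics/wrist1.png

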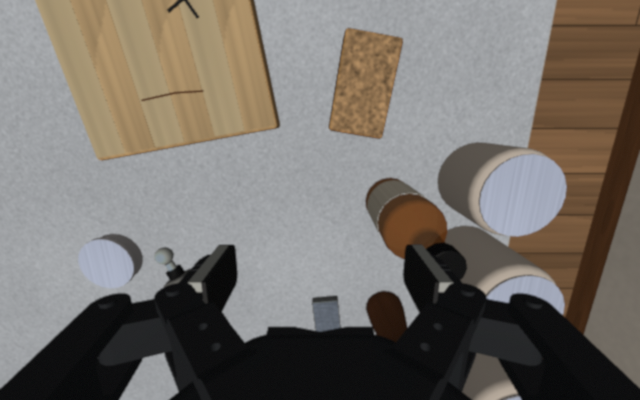

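The move was refused because every row needs all seven keys, so the picture is unchanged: ball at (163,256), tin at (107,261).

```bash
python3 -m crank '[{"claw":1,"tx":-0.053,"ty":-0.028,"tz":0,"ax":0,"ay":0,"az":0},{"claw":1,"tx":-0.053,"ty":-0.028,"tz":0,"ax":0,"ay":0,"az":0},{"claw":1,"tx":-0.053,"ty":-0.028,"tz":0,"ax":0,"ay":0,"az":0},{"claw":1,"tx":-0.053,"ty":-0.028,"tz":0,"ax":0,"ay":0,"az":0},{"claw":1,"tx":-0.051,"ty":-0.029,"tz":0,"ax":0,"ay":0,"az":0},{"claw":1,"tx":0,"ty":0,"tz":0,"ax":0,"ay":0,"az":-9},{"claw":1,"tx":0,"ty":0,"tz":0,"ax":0,"ay":0,"az":-9},{"claw":1,"tx":0,"ty":0,"tz":0,"ax":0,"ay":0,"az":-8}]'
python3 - <<'E'
from h import *
p=pose(); im=capture("wrist"); cv2.imwrite("pics/wrist2.png",im); print(p)
for q,z in(("meter_mid",.016),("ball_tip",.016),("meter",0)):
    r=landmark_of("wrist",q); print(q,[(np.round(x["location"],1),round(x["p"],2),onplane("wrist",x["location"],z,p)) for x in r[:2]])
r=regions_of("wrist","meter")
if r:
    m=r[0]["mask"].astype(np.uint8); print(r[0]["p"],r[0]["bbox"],cv2.minAreaRect(cv2.findNonZero(m)))
print(get_obs()["t"])
E
```

```text
t: 3.05
ee_pos: [0.5339, -0.2632, 0.2314]
orientation: [3.141, 0.0, 2.029]
contact_force: [-0.8, 0.5, 0.7]
opening: 0.0854
finger_force: 0.0
(array([ 0.53392408, -0.26320773,  0.23142169]), array([[-4.42291573e-01,  8.96871291e-01,  2.26633633e-04],
       [ 8.96871310e-01,  4.42291591e-01, -3.53412485e-05],
       [-1.31934701e-04,  1.87630067e-04, -9.99999974e-01]]))
meter_mid [(array([316. , 127.7]), 0.77, array([ 0.5028, -0.2117,  0.016 ]))]
ball_tip [(array([318.9,  16.9]), 0.6, array([ 0.4529, -0.1023,  0.016 ])), (array([568.6,  96.4]), 0.41, array([ 0.7587, -0.0446,  0.016 ]))]
meter [(array([490.9, 211.9]), 0.7, array([ 0.7727, -0.2062,  0.    ])), (array([312.6, 131.5]), 0.66, array([ 0.5009, -0.2183,  0.    ]))]
0.6 [296.4, 15.5, 36.2, 174.8] ((314.5, 102.5), (173.0, 35.0), 90.0)
3.3
```

View pics/wrist2.png

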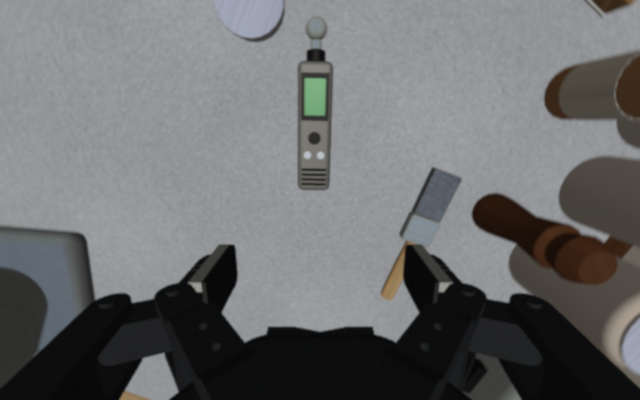

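The meter lies nearly along the tool's x: the box runs from (314,189) to (316,62), with the ball at (316,27) and its tip at about (316,16). The tin is at (250,0), well clear.

Run:
```python
from h import *
p=pose(); P,M=p
for n,uv,z in(("back",(313.7,190),.032),("front",(315.7,62),.032),("tip",(316.3,16.5),.016),("ballc",(316.3,27),.016),("net mid",(316,127.7),.016)):
    X=onplane("wrist",uv,z,p); print(n,X,np.round(M.T@(X-P),4))
```

```text
back [ 0.5334 -0.2803  0.032 ] [-0.0152 -0.0081  0.1994]
front [ 0.4723 -0.1472  0.032 ] [ 0.1312 -0.0051  0.1994]
tip [ 0.4513 -0.1025  0.016 ] [ 0.1806 -0.0045  0.2153]
ballc [ 0.4558 -0.1118  0.016 ] [ 0.1702 -0.0045  0.2153]
net mid [ 0.5032 -0.2113  0.016 ] [ 0.06   -0.0052  0.2154]
```

```bash
python3 -m crank '[{"claw":1,"tx":0.035,"ty":-0.0055,"tz":0.06,"ax":0,"ay":0,"az":0},{"claw":1,"tx":0.034,"ty":0,"tz":0.06,"ax":0,"ay":0,"az":0},{"claw":1,"tx":0,"ty":0,"tz":0,"ax":0,"ay":0,"az":1},{"claw":1,"tx":0,"ty":0,"tz":0,"ax":0,"ay":10,"az":0},{"claw":1,"tx":0,"ty":0,"tz":0,"ax":0,"ay":10,"az":0},{"claw":1,"tx":0,"ty":0,"tz":0,"ax":0,"ay":10,"az":0},{"claw":1,"tx":0,"ty":0,"tz":0,"ax":0,"ay":5,"az":0},{"claw":1,"tx":-0.0172,"ty":0,"tz":0.0246,"ax":0,"ay":0,"az":0}]'
python3 - <<'E'
from h import *
P,M=pose(); print(P,np.round(M,3)); print(np.round(get_obs()["joints"],2))
mid=np.array([.5045,-.2095,.026])
p=(P,M); im=capture("wrist"); cv2.imwrite("pics/w3.png",im); 
for q in("meter_mid","ball_tip"):
    r=landmark_of("wrist",q); print(q,[(np.round(x["location"],1),round(x["p"],2),onplane("wrist",x["location"],.016,p)) for x in r[:2]])
E
```

```text
t: 4.3
ee_pos: [0.5046, -0.2132, 0.094]
orientation: [3.139, -0.606, 2.003]
contact_force: [0.0, -0.5, -0.7]
opening: 0.0856
finger_force: 0.0
[ 0.50464507 -0.21315963  0.09395511] [[-0.344  0.908 -0.237]
 [ 0.746  0.418  0.518]
 [ 0.57   0.002 -0.822]]
[ 0.56  0.72 -0.1   1.62 -0.31  1.3   1.06]
meter_mid [(array([318.6, 263.8]), 0.58, array([ 0.5035, -0.2139,  0.016 ])), (array([245.9, 131. ]), 0.34, array([ 0.3872, -0.1293,  0.016 ]))]
ball_tip [(array([319.2, 135.2]), 0.83, array([ 0.4532, -0.1039,  0.016 ]))]
```

View pics/w3.png

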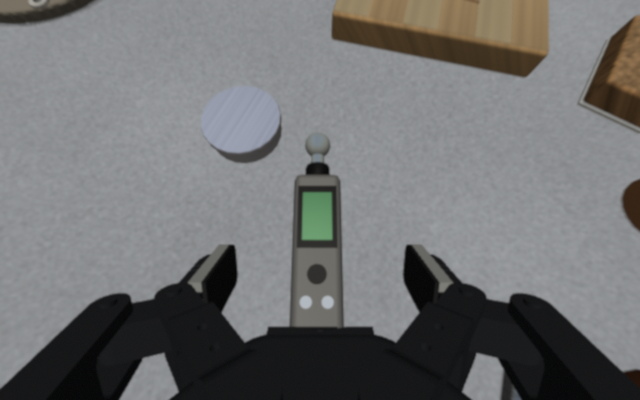

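The view shows the meter centred between the open fingers: axis at column 317, ball tip at (318,133), tin clear at (241,120).

Run:
```python
from h import *
P,M=pose(); print(P,np.round(M,3),get_obs()["t"])
for t in ([.5043,-.2095],):
    # meter axis: from mid toward tip
    tip=np.array([.4518,-.1027]); mid=np.array([.5048,-.2115]); h=tip-mid; print(np.linalg.norm(h)); h/=np.linalg.norm(h); mid=tip-.122*h
    print("mid",mid,"heading",np.degrees(np.arctan2(h[1],h[0])),"tool x hd",np.degrees(np.arctan2(M[1,0],M[0,0])))
    th=np.arcsin(M[2,0]); T=np.r_[mid+h*.0187*np.sin(th),.026-.0187*np.cos(th)]
    print("target",T,"move in tool",M.T@(T-P))
```

```text
[ 0.50221283 -0.20979675  0.09291532] [[-0.344  0.907 -0.243]
 [ 0.743  0.421  0.52 ]
 [ 0.574 -0.001 -0.819]] 4.45
0.12102247725112887
mid [ 0.50522809 -0.2123788 ] heading 115.97221134921718 tool x hd 114.85992765861623
target [ 0.50052525 -0.20272467  0.01069082] move in tool [-0.04138419  0.00157247  0.07140453]
```

```bash
python3 -m crank '[{"claw":1,"tx":-0.0138,"ty":0,"tz":0.0238,"ax":0,"ay":0,"az":0},{"claw":1,"tx":-0.0138,"ty":0,"tz":0.0238,"ax":0,"ay":0,"az":0},{"claw":1,"tx":-0.0138,"ty":0,"tz":0.0238,"ax":0,"ay":0,"az":0},{"claw":1,"tx":0,"ty":0,"tz":0,"ax":0,"ay":0,"az":0},{"claw":1,"tx":0,"ty":0,"tz":0,"ax":0,"ay":0,"az":0}]'
python3 - <<'E'
from h import *
P,M=pose(); print(P,np.round(M,3)); print(M.T@(np.array([.5005,-.2027,.0107])-P), get_obs()["contact_force"])
E
```

```text
t: 5.08
ee_pos: [0.5006, -0.2034, 0.0127]
orientation: [3.14, -0.609, 2.008]
contact_force: [-0.6, -0.2, 0.2]
opening: 0.0853
finger_force: 0.0
[ 0.50058692 -0.20344441  0.01269163] [[-0.347  0.906 -0.241]
 [ 0.743  0.422  0.519]
 [ 0.572  0.001 -0.82 ]]
[-0.00055557  0.00023279  0.00204094] [-0.57849402 -0.15893528  0.19445373]
```

```bash
python3 -m crank '[{"claw":0,"tx":0,"ty":0,"tz":0,"ax":0,"ay":0,"az":0},{"claw":0,"tx":0,"ty":0,"tz":0,"ax":0,"ay":0,"az":0},{"claw":0,"tx":0,"ty":0,"tz":0,"ax":0,"ay":0,"az":0},{"claw":0,"tx":0,"ty":0,"tz":0,"ax":0,"ay":0,"az":0},{"claw":0,"tx":0,"ty":0,"tz":0,"ax":0,"ay":0,"az":0},{"claw":0,"tx":0,"ty":0,"tz":0,"ax":0,"ay":0,"az":0}]' 60
python3 - <<'E'
from h import *
P,M=pose(); print(P,np.round(M,4)); p=(P,M); capture("wrist")
for q in("meter_mid","ball_tip"):
    r=landmark_of("wrist",q); print(q,[(np.round(x["location"],1),round(x["p"],2),onplane("wrist",x["location"],.016,p)) for x in r[:2]])
E
```

```text
t: 5.82
ee_pos: [0.4997, -0.2035, 0.0117]
orientation: [3.141, -0.61, 2.007]
contact_force: [-0.3, -2.3, 5.9]
opening: 0.039
finger_force: 62.3
[ 0.49969477 -0.20353473  0.01166535] [[-3.463e-01  9.065e-01 -2.415e-01]
 [ 7.429e-01  4.222e-01  5.194e-01]
 [ 5.728e-01  4.000e-04 -8.197e-01]]
meter_mid [(array([319.5, 267.5]), 0.64, array([ 0.5038, -0.2139,  0.016 ]))]
ball_tip [(array([321.9,  78.3]), 0.77, array([ 0.4525, -0.1002,  0.016 ]))]
```

```bash
python3 -m crank '[{"claw":0,"tx":0.03,"ty":0,"tz":-0.043,"ax":0,"ay":0,"az":0},{"claw":0,"tx":0.03,"ty":0,"tz":-0.043,"ax":0,"ay":0,"az":0},{"claw":0,"tx":0.03,"ty":0,"tz":-0.043,"ax":0,"ay":0,"az":0},{"claw":0,"tx":0.03,"ty":0,"tz":-0.043,"ax":0,"ay":0,"az":0},{"claw":0,"tx":0.0394,"ty":0.0287,"tz":0.0276,"ax":0,"ay":0,"az":0},{"claw":0,"tx":0.0394,"ty":0.0287,"tz":0.0276,"ax":0,"ay":0,"az":0},{"claw":0,"tx":0.0394,"ty":0.0287,"tz":0.0276,"ax":0,"ay":0,"az":0},{"claw":0,"tx":0.0394,"ty":0.0287,"tz":0.0276,"ax":0,"ay":0,"az":0}]'
python3 -m crank '[{"claw":0,"tx":0.0394,"ty":0.0287,"tz":0.0276,"ax":0,"ay":0,"az":0},{"claw":0,"tx":0.0394,"ty":0.0287,"tz":0.0276,"ax":0,"ay":0,"az":0},{"claw":0,"tx":0.0394,"ty":0.0287,"tz":0.0276,"ax":0,"ay":0,"az":0},{"claw":0,"tx":0,"ty":0,"tz":0,"ax":0,"ay":-10,"az":0},{"claw":0,"tx":0,"ty":0,"tz":0,"ax":0,"ay":-10,"az":0},{"claw":0,"tx":0,"ty":0,"tz":0,"ax":0,"ay":-10,"az":0},{"claw":0,"tx":0,"ty":0,"tz":0,"ax":0,"ay":-10,"az":0}]'
python3 - <<'E'
from h import *
P,M=pose(); print(P,np.round(M,3),np.round(get_obs()["joints"],2))
E
```

```text
t: 6.98
ee_pos: [0.5218, 0.0214, 0.2201]
orientation: [-3.141, -0.61, 2.006]
contact_force: [-0.2, 0.3, -3.5]
opening: 0.0388
finger_force: 61.6
t: 7.85
ee_pos: [0.539, 0.1868, 0.2209]
orientation: [3.14, 0.093, 2.007]
contact_force: [-1.0, -0.2, -3.5]
opening: 0.0394
finger_force: 61.6
[0.53904903 0.18680092 0.22087914] [[-0.42   0.906  0.04 ]
 [ 0.903  0.422 -0.083]
 [-0.093  0.001 -0.996]] [-0.38  0.32 -0.14  1.82  0.16  1.02 -0.17]
```

```bash
python3 -m crank '[{"claw":0,"tx":0,"ty":0,"tz":0,"ax":0,"ay":-10,"az":0},{"claw":0,"tx":0,"ty":0,"tz":0,"ax":0,"ay":-10,"az":0},{"claw":0,"tx":0,"ty":0,"tz":0,"ax":0,"ay":-10,"az":0},{"claw":0,"tx":0,"ty":0,"tz":0,"ax":0,"ay":-10,"az":0},{"claw":0,"tx":0,"ty":0,"tz":0,"ax":0,"ay":-10,"az":0},{"claw":0,"tx":0,"ty":0,"tz":0,"ax":0,"ay":0,"az":0}]'
python3 - <<'E'
from h import *
P,M=pose(); print(P,np.round(M,3),np.round(get_obs()["joints"],2))
print("meter x",M@[.8197,0,.5728],"tip",P+M@[.095,0,.061])
E
```

```text
t: 8.6
ee_pos: [0.537, 0.1896, 0.2171]
orientation: [-3.13, 0.959, 2.022]
contact_force: [-0.0, -0.2, -3.3]
opening: 0.0386
finger_force: 61.8
[0.53701428 0.18957509 0.21705158] [[-0.251  0.904  0.347]
 [ 0.517  0.428 -0.741]
 [-0.818 -0.006 -0.575]] [-0.9   0.54 -0.    1.85  0.84  1.4  -0.9 ]
meter x [-6.80299019e-03 -7.05230898e-04 -9.99980576e-01] tip [0.53435848 0.19348552 0.1042524 ]
```

Run:
```python
from h import *
p=pose(); ims=[]
for c in("side","scene","wrist"):
    im=capture(c); cv2.imwrite(f"pics/{c}4.png",im); ims.append(im)
    for q in("ball_tip","meter_mid","cross_mid"):
        r=landmark_of(c,q); print(c,q,[(np.round(x["location"],1).tolist(),round(x["p"],2)) for x in r[:2]])
    P,M=p; tip=P+M@[.095,0,.061]; mid=tip-.122*(M@[.8197,0,.5728]); print(c,"pred tip",proj(c,tip,p),"mid",proj(c,mid,p),"cross",proj(c,np.array([.5375,.193,.04]),p))
def crop(im,u,v,w,h,s): return cv2.resize(im[v:v+h,u:u+w],None,fx=s,fy=s,interpolation=cv2.INTER_CUBIC)
a=crop(ims[0],260,150,100,150,4); b=crop(ims[1],290,70,100,150,4)
cv2.imwrite("pics/c4.png",np.hstack([a,b]))
```

```text
side ball_tip [([324.1, 226.1], 0.64)]
side meter_mid [([296.5, 361.7], 0.63), ([327.2, 241.0], 0.53)]
side cross_mid [([324.1, 239.8], 0.61)]
side pred tip [326.3 226. ] mid [325.9 192.8] cross [325.1 241.1]
scene ball_tip [([350.4, 113.7], 0.5), ([347.0, 155.5], 0.47)]
scene meter_mid [([346.3, 115.5], 0.69)]
scene cross_mid [([344.9, 181.5], 0.6), ([373.8, 244.1], 0.41)]
scene pred tip [346.1 157.8] mid [347.4 116. ] cross [346.2 178.5]
wrist ball_tip [([320.5, 75.6], 0.67)]
wrist meter_mid [([316.3, 263.2], 0.77)]
wrist cross_mid [([319.2, 7.3], 0.62)]
wrist pred tip [320.4  80. ] mid [320.7 265.9] cross [324.4  13.3]
```

View pics/c4.png

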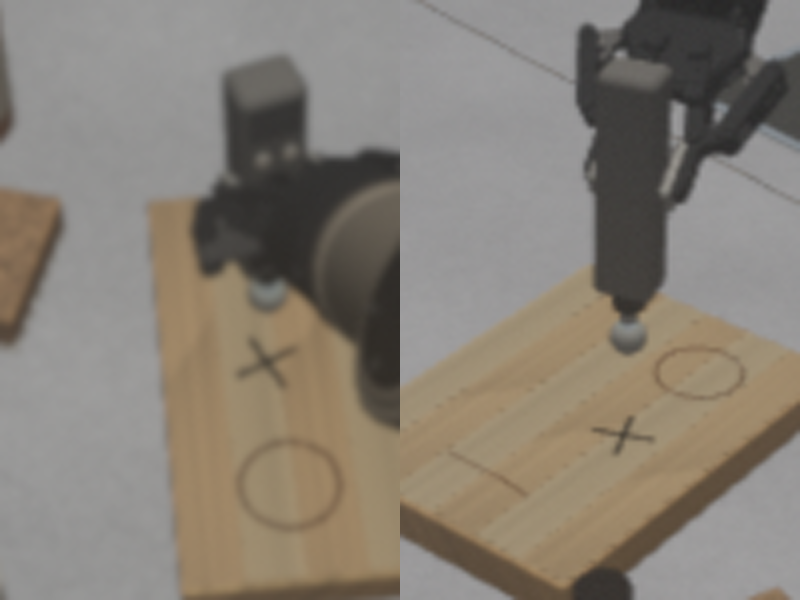

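View pics/wrist4.png

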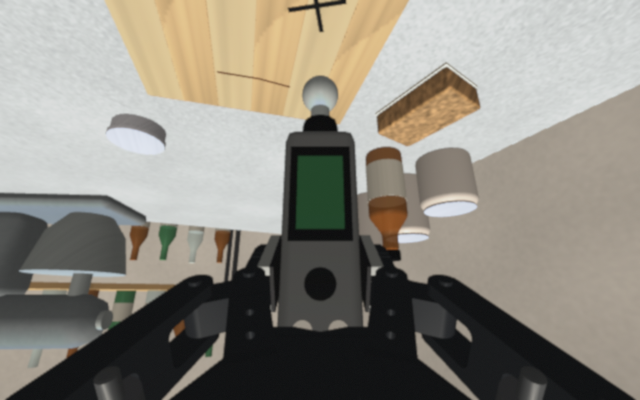

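Side crop: cross at about (326.7,240.3), ball centre at (326.5,223.2). Scene crop: cross at (346,178.8), ball centre at (346.7,154). The wrist picture shows the meter straight in the grip, ball at (320,95) and cross at (318,7). Everything is near prediction.

Run:
```python
from h import *
from scipy.optimize import least_squares
p=pose(); P,M=p; print(P)
obs=[("side",(326.75,240.3)),("scene",(346,178.75)),("wrist",(318.3,7.5))]
for c,uv in obs: print("cross",c,onplane(c,uv,.04,p))
tip=P+M@[.095,0,.061]; ax=M@[.8197,0,.5728]; print("tip",tip,"axis",ax)
b=tip-.012*ax
print("ballc pred",[(c,proj(c,b,p)) for c in("side","scene","wrist")],"obs side 326.5 223.2 scene 346.75 154 wrist 320.3 95")
r=least_squares(lambda x:np.r_[proj2:=[]] if 0 else np.concatenate([(proj("side",x,p)-[326.5,223.2]),(proj("scene",x,p)-[346.75,154]),.5*(proj("wrist",x,p)-[320.3,95])]),b,diff_step=1e-2)
print("ball fit",r.x,"pred",b)
# box corners in scene/side for the check of verticality
yy=M[:,1]; zz=np.cross(ax,yy); mid=tip-.122*ax
for c in("scene","side"):
  for e in(-.075,.075):
    print(c,e,[proj(c,mid+e*ax+s*.02*yy+t*.016*zz,p).tolist() for s in(-1,1) for t in(-1,1)])
```

```text
[0.53936216 0.18669866 0.2207778 ]
cross side [0.5334 0.1903 0.04  ]
cross scene [0.5378 0.1919 0.04  ]
cross wrist [0.5361 0.1902 0.04  ]
tip [0.53748041 0.19088707 0.10797303] axis [-1.63423547e-04  1.65467924e-03 -1.00000258e+00]
ballc pred [('side', array([325.1, 221.1])), ('scene', array([346.3, 153.6])), ('wrist', array([320.5,  94.7]))] obs side 326.5 223.2 scene 346.75 154 wrist 320.3 95
ball fit [0.53659526 0.19222372 0.11990783] pred [0.53748237 0.19086721 0.11997306]
scene -0.075 [[342.7, 82.3], [337.2, 88.0], [358.6, 85.4], [353.3, 91.2]]
scene 0.075 [[341.8, 137.0], [336.6, 143.3], [356.4, 140.5], [351.5, 146.9]]
side -0.075 [[336.7, 169.4], [331.0, 159.2], [318.5, 174.4], [313.2, 164.1]]
side 0.075 [[335.5, 214.5], [330.5, 204.6], [319.4, 219.4], [314.6, 209.4]]
```

```bash
python3 -m crank '[{"claw":0,"tx":0.0163,"ty":0,"tz":0.0115,"ax":0,"ay":0,"az":0},{"claw":0,"tx":0.0163,"ty":0,"tz":0.0115,"ax":0,"ay":0,"az":0},{"claw":0,"tx":0.0163,"ty":0,"tz":0.0115,"ax":0,"ay":0,"az":0},{"claw":0,"tx":0,"ty":0,"tz":0,"ax":0,"ay":0,"az":0},{"claw":0,"tx":0,"ty":0,"tz":0,"ax":0,"ay":0,"az":0},{"claw":0,"tx":0,"ty":0,"tz":0,"ax":0,"ay":0,"az":0}]'
python3 - <<'E'
from h import *
p=pose(); P,M=p; tip=P+M@[.095,0,.061]; ax=M@[.8197,0,.5728]; b=tip-.012*ax
print(P,"tip",tip,"ax",ax); ims=[]
fs=np.array([get_obs()["contact_force"]])
for c,(u,v) in(("side",(295,205)),("scene",(315,130)),("wrist",(270,0))):
    im=capture(c); cv2.imwrite(f"pics/{c}5.png",im)
    r=landmark_of(c,"ball_tip"); q=landmark_of(c,"cross_mid"); fs=np.vstack([fs,get_obs()["contact_force"]])
    print(c,"tip",[np.round(x["location"],1).tolist() for x in r[:1]],"cross",[np.round(x["location"],1).tolist() for x in q[:1]],"pred tip",proj(c,tip,p),"ball",proj(c,b,p),"cross",proj(c,np.array([.536,.191,.04]),p))
    w=(66,75) if c!="wrist" else (100,113)
    ims.append(cv2.resize(im[v:v+w[1],u:u+w[0]],(264,300),interpolation=cv2.INTER_CUBIC))
cv2.imwrite("pics/c5.png",np.hstack(ims)); print(fs.round(1))
E
```

```text
t: 9.95
ee_pos: [0.5397, 0.187, 0.1613]
orientation: [3.139, 0.96, 2.005]
contact_force: [-0.2, 0.0, -3.7]
opening: 0.0392
finger_force: 61.8
[0.53966057 0.18699754 0.16126537] tip [0.53785954 0.19118705 0.04845933] ax [ 5.69158218e-04  1.67242825e-03 -1.00000240e+00]
side tip [[324.8, 238.8]] cross [[325.3, 238.5]] pred tip [325.  238.5] ball [324.9 235.7] cross [325.7 240.5]
scene tip [[343.8, 178.4]] cross [[441.5, 193.2]] pred tip [345.9 176.3] ball [346.  172.6] cross [345.3 178.6]
wrist tip [[320.3, 78.7]] cross [[317.3, 70.7]] pred tip [320.4  80. ] ball [320.5  94.7] cross [317.8  69.3]
[[-0.2  0.  -3.7]
 [-0.5  0.2 -2.7]
 [-0.3 -1.6 -2.7]
 [ 0.4  0.2 -2.5]]
```

View pics/c5.png

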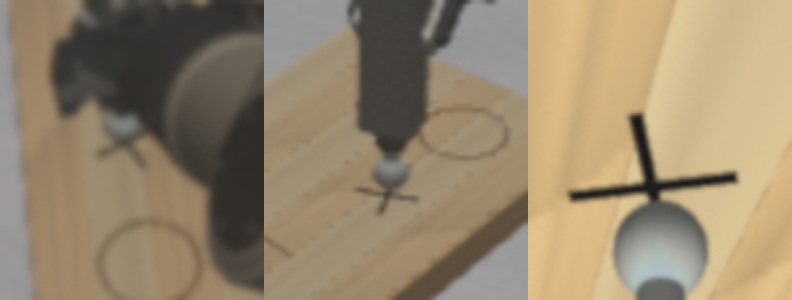

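Run:
```python
from h import *
p=pose(); P,M=p
for c,uv in (("side",(325.4,241)),("scene",(345.75,178.5)),("wrist",(316.2,70.4))): print("cross",c,onplane(c,uv,.04,p))
# ball observed on its plane, same-camera, same bias
for c,uv in (("side",(325,236.25)),("scene",(346.5,172.75)),("wrist",(320.3,94))): print("ball",c,onplane(c,uv,.0605,p))
print("tip now",P+M@[.095,0,.061])
for w in ([-.0025,.0005,0],[0,0,-.0085],[0,0,-.004]): print(w,(M.T@np.array(w)).round(4))
```

```text
cross side [0.5366 0.1927 0.04  ]
cross scene [0.5366 0.1921 0.04  ]
cross wrist [0.5348 0.1898 0.04  ]
ball side [0.5376 0.1928 0.0605]
ball scene [0.5394 0.1917 0.0605]
ball wrist [0.5368 0.192  0.0605]
tip now [0.53747236 0.19086612 0.04796743]
[-0.0025, 0.0005, 0] [ 0.0009 -0.0021 -0.0012]
[0, 0, -0.0085] [ 0.007  -0.      0.0049]
[0, 0, -0.004] [ 0.0033 -0.      0.0023]
```

```bash
cat > f.py <<'E'
from h import *
F=[];
for i in range(8):
    capture("side"); F.append(get_obs()["contact_force"])
P,M=pose(); print("F",np.mean(F,0).round(2),"sd",np.std(F,0).round(2),"tip",(P+M@[.095,0,.061]).round(4),"ax",(M@[.8197,0,.5728]).round(4),"t",get_obs()["t"],get_obs()["finger_force"])
E
python3 f.py
python3 -m crank '[{"claw":0,"tx":0.0005,"ty":-0.0019,"tz":-0.0007,"ax":0,"ay":0,"az":0},{"claw":0,"tx":0.0041,"ty":0,"tz":0.0029,"ax":0,"ay":0,"az":0},{"claw":0,"tx":0,"ty":0,"tz":0,"ax":0,"ay":0,"az":0}]'
python3 f.py
python3 -m crank '[{"claw":0,"tx":0.0041,"ty":0,"tz":0.0029,"ax":0,"ay":0,"az":0},{"claw":0,"tx":0,"ty":0,"tz":0,"ax":0,"ay":0,"az":0},{"claw":0,"tx":0,"ty":0,"tz":0,"ax":0,"ay":0,"az":0}]'
python3 f.py
```

```text
F [-0.23  0.16 -2.99] sd [0.53 0.38 0.35] tip [0.5374 0.1908 0.0479] ax [-4.e-04  9.e-04 -1.e+00] t 10.8 61.83127284049988
t: 11.18
ee_pos: [0.537, 0.1866, 0.1552]
orientation: [-3.14, 0.96, 2.008]
contact_force: [-0.4, 0.0, -2.5]
opening: 0.039
finger_force: 61.8
F [ 0.26 -0.12 -3.04] sd [0.43 0.52 0.41] tip [0.5354 0.1908 0.0429] ax [-3.e-04  1.e-03 -1.e+00] t 11.575 61.830443143844604
t: 11.95
ee_pos: [0.5374, 0.1868, 0.1508]
orientation: [3.141, 0.96, 2.007]
contact_force: [0.1, 1.1, -1.0]
opening: 0.0389
finger_force: 62.0
F [ 0.65  0.72 -1.23] sd [0.35 0.65 0.57] tip [0.5355 0.1908 0.0379] ax [-1.e-04  1.e-03 -1.e+00] t 12.35 61.979674100875854
```

```bash
python3 -m crank '[{"claw":0,"tx":0.0016,"ty":0,"tz":0.0011,"ax":0,"ay":0,"az":0},{"claw":0,"tx":0,"ty":0,"tz":0,"ax":0,"ay":0,"az":0},{"claw":0,"tx":0,"ty":0,"tz":0,"ax":0,"ay":0,"az":0},{"claw":0,"tx":0,"ty":0,"tz":0,"ax":0,"ay":0,"az":0}]'
python3 f.py
python3 - <<'E'
from h import *
ims=[];p=pose();P,M=p;tip=P+M@[.095,0,.061]
for c,(u,v) in(("side",(295,205)),("scene",(315,130)),("wrist",(270,30))):
    im=capture(c); w=(66,75) if c!="wrist" else (100,113)
    r=landmark_of(c,"ball_tip"); q=landmark_of(c,"cross_mid"); print(c,[x["location"] for x in r[:1]+q[:1]],proj(c,tip,p))
    ims.append(cv2.resize(im[v:v+w[1],u:u+w[0]],(264,300),interpolation=cv2.INTER_CUBIC))
cv2.imwrite("pics/c6.png",np.hstack(ims))
E
```

```text
t: 12.85
ee_pos: [0.5374, 0.1867, 0.1488]
orientation: [3.141, 0.96, 2.007]
contact_force: [1.0, 0.3, 0.6]
opening: 0.0389
finger_force: 62.0
F [ 1.2   0.93 -0.13] sd [0.32 0.26 0.35] tip [0.5355 0.1908 0.0359] ax [-2.e-04  1.e-03 -1.e+00] t 13.25 62.027095556259155
side [[324.2, 239.9], [288.2, 128.3]] [325.9 241.3]
scene [[344.7, 179.2]] [345.1 179.7]
wrist [[321.1, 84.8], [319.6, 85.2]] [320.4  80. ]
```

View pics/c6.png

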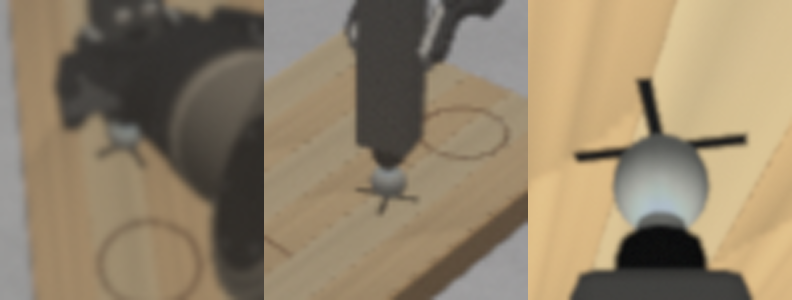

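Run:
```python
from h import *
p=pose();P,M=p;tip=P+M@[.095,0,.061]; tip[2]=.04
for c in("side","scene","wrist"): print(c,proj(c,tip,p))
uv=(270+(659.5-528)/2.64,30+149/2.655); print(uv,onplane("wrist",uv,.04,p)-tip)
b=tip+[0,0,.012]; print("ball wrist",proj("wrist",b,p),"obs",270+(661-528)/2.64,30+183/2.655)
print("ball scene",proj("scene",b,p),"obs",315+(388-264)/4,130+182/4, "cross obs",315+(387-264)/4,130+194.5/4)
```

```text
side [325.9 240.4]
scene [345.1 178.5]
wrist [320.4  84.9]
(319.81060606060606, 86.12052730696799) [ 7.07540836e-05 -1.22889569e-03  0.00000000e+00]
ball wrist [320.5  99.8] obs 320.3787878787879 98.92655367231639
ball scene [345.2 174.8] obs 346.0 175.5 cross obs 345.75 178.625
```

The last picture shows the ball resting on the cross centre: about (320,86) in the wrist view and (346,179) in the scene view. The spring force is about 2.9 N, which is half way in.

```bash
python3 -c "
from station import *
print(hand_in())"
```

```text
the job is handed in; nothing more can be done
None
```

I handed the job in with the meter held upright on the pencilled cross: the ball tip is within about 1.5 mm of its centre and pressed about half way in (about 2.9 N), and nothing else was touched as far as I saw.

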